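# Erect the larger folding tray at the carver's bench

### The job

Two folding wooden trays lie open on the carver's bench, with their side walls up and their hinged ends folded down. Turn the larger one into an open box: raise both of its hinged ends fully upright and leave them standing. Leave the smaller tray alone.

Things in the scene. Friction and masses are not known exactly. Their poses are not given: they have to be found in the camera images.
- tray: The LARGER of two plywood trays, fixed to the bench. Origin: on the bench under the floor's centre; z up, +y roughly to the robot's left, yaw within 20 deg. Floor 140 (x) by 120 mm (y), top at z = 27 mm. Fixed walls 12 mm thick, 60 mm high along x = +-70 mm. Hinged ends at +y and -y. A loose carved block (16 mm high) lies on the floor; loose odds and ends lie in front of and behind the tray.
- tray_left (a joint): Hinge of the larger tray's +y end, rad: 0 flat outward, pi/2 upright (stop); starts 0 to 0.35. Hinge line: y = 60, z = 27 mm, along x. Panel 140 mm wide, 60 long, 12 thick (top face at z = 27 when flat, bench 15 mm below). A tab 24 mm wide, 12 thick goes on 40 mm from the middle of its outer edge, in its plane; pinched across the 24 mm from above, it turns between the fingers.
- tray_right (a joint): Hinge of the larger tray's -y end, rad: 0 flat outward, pi/2 upright (stop); starts 0 to 0.35. Mirror image of the left end: hinge line y = -60, z = 27 mm, same panel and tab. Both hinges are stiff (0.1 N m friction; panel about 0.12 kg): a panel stays where it is left and takes 1 to 3 N at the tab to swing. Upright, the tab points up, tip 127 mm above the bench.
- small_tray: The SMALLER tray, same make, fixed to the bench, to be left alone. Origin and axes as for the larger. Floor 95 (x) by 80 mm (y), top at z = 27 mm, fixed walls 35 mm high; its hinged ends reach 35 mm out from y = +-40 mm, with tabs 28 mm long, and start raised 0 to 0.35 rad. The trays lie side by side, about 0.37 m between centres; either may be on the left.

How it is judged:
By the outcome, as a careful person would: the job done as asked, in the order asked, and still so for the second after the job is handed in, with the robot touching nothing.
It also fails if it takes over 46 s, if anything falls off the work surface, if the arm or the gripper's body presses on something with over 40 N, if the wrist force passes 120 N, or if a joint passes its speed limit or range.

### The arm

A 7-joint arm with a two-finger parallel gripper is mounted at the origin on the work surface. World frame = base frame: x ahead of the robot, y to its left, z up, the work surface at z = 0. Lengths are in mm, angles in rad, forces in N, time in s.
With the tool pointing down it reaches from about 400 to 875 mm from the base axis. Payload 6.5 kg.
Tool frame: the origin (TCP) lies on the centre line of the jaws, within the pads' length; the fingertips stand 25 mm ahead of it and the grasp point (between the pads) lies 6 mm ahead of it; z points along the fingers, y is the direction in which the jaws open and shut (so a half turn about z gives the same grasp; the last joint's range is limited). The gripper opens to 85 mm and grips with 20 to 120 N. Pads are 22 mm wide; open, the fingers measure 114 mm over their backs; the gripper's body (76 mm by 85 mm) begins 54 mm behind the grasp point. The pads swing forward as they close: fully open they stand 13 mm farther back than shut.
Start: joints at [1.248, 0.536, -0.004, 1.538, 0.003, 1.067, -0.071], TCP at [165.087, -628.678, 228.79] pointing down, gripper open.
Joint ranges: [-2.7, 2.7], [-0.37, 2.16], [-1.27, 1.26], [0.24, 2.4], [-1.31, 4.45], [0.19, 1.91], [-2.76, 2.76]. Speed limits (rad/s): [2.39, 2.39, 3.14, 3.14, 3.14, 3.14, 3.14].

### API

Orientations are given as a unit quaternion [x, y, z, w].
In Python, from plant import ctrl, optics gives the robot as it stands.
- The arm moves only by the tool jog_arm, never from a script. Its argument "series" is a list that holds one entry, the list of rows, each a list of 7 numbers: the shift along the world's x, y, z in mm, then the turn, a rotation vector about the world's x, y, z in rad, then the closure, from 0 (fully open) to 1 (shut). In form: [[[dx, dy, dz, rx, ry, rz, fingers], ...]]. A call has 1 to 20 rows; each row is the pose to reach, as a shift and turn from the pose commanded when the call began; what a row does not reach only later rows make up. A row lasts 1/12 s, in which the tool goes at most 41.7 mm and 7.16 degrees, less where a joint would pass 70% of its speed; a pose out of reach is approached as far as the arm can. A call with a gripper value outside its range is refused whole. The fingers move at their own pace and stop on an object; "newtons" is the grip in N (left out, the last holds). Time passes only in rows, so rows that repeat a pose let the fingers close. It gives the time, the measured TCP pose, the force and the opening at its end, in the units of the state.
- ctrl.read_state(): the state, without advancing time (a new reading comes with each control period).
- optics.camera(name): name is "side" or "top" or "wrist"; returns the picture (420x560x3 uint8, red, green, blue); there is no depth.
- optics.camera_info(name): a dict with "camera_matrix" (3x3 intrinsics, pixels), "R" (3x3) and "t" (3): a world point X has camera coordinates R X + t. Camera axes: x right, y down, z forward; pixel columns grow to the right and rows downward; lengths in mm; the calibration is good to about 2 mm. A picture is of the moment at which its call begins: read the wrist's pose just before it. camera_info takes no time and is no camera call; for the wrist camera it gives the pose at the moment of the call.
- ctrl.close_job(): hands the job in, once; it reports no verdict.
Trained networks look in the newest picture that a camera, given by its name, has taken for a name from the list of things; names that differ only in an ending like _2 or _b are one class to them, and where a whole thing is asked for, a point or a joint stands for the part that bears it (a point fixed in the world has none). Each returns a list of dicts, best first, with "conf" (0 to 1); they miss things now and then, are a little off and sometimes report something else, mostly with a low value. They report only what shows in the picture. A call takes as long as a camera call.
- optics.outline_of(thing, camera): "pixels" (420x560 bool, what is visible of it).
- optics.pinpoint(thing, camera): "position" ([x, y, z] in mm, in world coordinates, good to about 4 mm: a listed point, or the origin of a listed thing).
The state is a dict: "time_s": time; "qpos": joint angles; "dq": joint speeds; "joint_efforts": joint torques, N m; "tcp_pos": TCP position; "ee_rot": TCP orientation; "contact_force": force on the tool from outside, world axes, zero at the start; "moment": the same for the moment, N m; "opening": opening from 0.0 (shut) to 1.0 (fully open).
Only numpy, scipy, OpenCV 4.12 (cv2) and the standard library are available. Lean on these libraries where they do the work, as an engineer would, in place of code of your own. Each camera call takes 0.05 s, during which the arm holds its last target.

## Working session

There is one attempt and no reset: what is moved stays moved. The work goes in short steps, Python scripts to look and compute and a tool call to move; the robot and the scene stay as the last step left them, time stands still between calls to the robot, and variables do not carry over. Pictures are saved under pics/ and viewed, and the job is handed in when it is done.

Besides the shell and the picture viewer there is one more tool, called after ">>>" by a JSON object that holds its "op" and its "data". jog_arm: Moves the arm, as the interface text tells. Its arguments: {"type":"object","properties":{"series":{"type":"array","items":{"type":"array","items":{"type":"array","items":{"type":"number"}}}},"newtons":{"type":"number"}},"required":["series"]}

```bash
mkdir -p pics; ls
python3 - <<'E'
from plant import ctrl, optics
import cv2,numpy as np
for n in ["top","side"]:
    im=optics.camera(n); cv2.imwrite(f"pics/{n}0.png",im[:,:,::-1])
    for th in ["tray","small_tray","tray_left","tray_right"]:
        print(n,th,[(np.round(d["position"]).tolist(),round(d["conf"],2)) for d in optics.pinpoint(th,n)])
    i=optics.camera_info(n); print(np.round(-i["R"].T@i["t"]),np.round(i["R"],2).tolist())
s=ctrl.read_state();print(s)
E
```

```text
pics
top tray [([555.0, -197.0, 3.0], 0.95)]
top small_tray []Traceback (most recent call last):
  File "<stdin>", line 6, in <module>
ValueError: it knows: small_tray, tray
```

Run:
```python
from plant import ctrl, optics
import cv2,numpy as np
for n in ["side"]:
    im=optics.camera(n); cv2.imwrite(f"pics/{n}0.png",im[:,:,::-1])
    for th in ["tray","small_tray"]:
        print(n,th,[(np.round(d["position"]).tolist(),round(d["conf"],2)) for d in optics.pinpoint(th,n)])
for n in ["top","side","wrist"]:
    i=optics.camera_info(n); print(n,np.round(-i["R"].T@i["t"]),np.round(i["R"],2).tolist())
s=ctrl.read_state();print(s)
```

```text
side tray [([561.0, -196.0, -3.0], 0.86)]
side small_tray [([557.0, 200.0, 5.0], 0.64)]
top [448.  15. 794.] [[0.03, -1.0, 0.03], [-0.99, -0.03, -0.14], [0.14, -0.03, -0.99]]
side [300. 477. 428.] [[-0.87, -0.5, 0.02], [-0.3, 0.48, -0.83], [0.4, -0.72, -0.56]]
wrist [ 241. -609.  373.] [[0.25, -0.97, -0.0], [-0.92, -0.24, 0.31], [-0.3, -0.08, -0.95]]
{'time_s': 0.3, 'qpos': array([ 1.24776708,  0.53664752, -0.00442393,  1.53820705,  0.00258692,
        1.067289  , -0.07118774]), 'dq': array([-0.00024045, -0.00050735, -0.00119338, -0.0024833 , -0.00071156,
       -0.00042366,  0.00119749]), 'joint_efforts': array([-2.10548606e-03, -5.82712197e+01,  1.04634460e+00, -2.58942962e+01,
        1.23338369e-02,  6.21936735e-03,  7.13679825e-06]), 'tcp_pos': array([ 165.06335167, -628.48160657,  228.5092214 ]), 'ee_rot': array([ 9.91762047e-01,  1.28093586e-01, -5.57413074e-05, -2.66849205e-04]), 'contact_force': array([0.63359096, 0.36890073, 0.2094824 ]), 'moment': array([ 0.02670809, -0.01774358,  0.06352915]), 'opening': 0.9991525357935083}
```

View pics/top0.png

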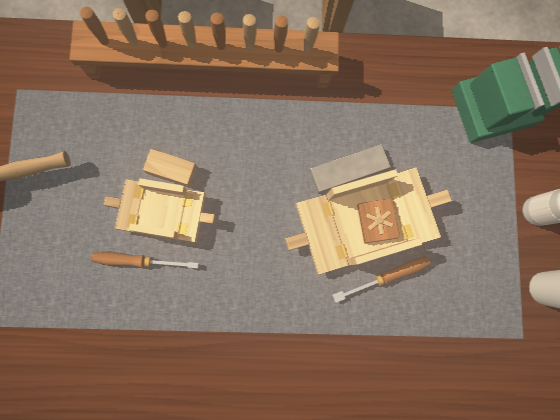

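View pics/side0.png

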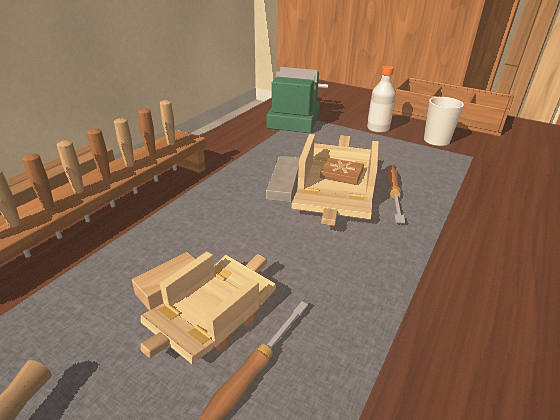

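```bash
cat > h.py <<'E'
import numpy as np,cv2
def box(x0,x1,y0,y1,z0,z1): return np.array([[x,y,z] for x in(x0,x1) for y in(y0,y1) for z in(z0,z1)],float)
def parts(p):
    x,y,yaw,tl,tr=p
    B=[box(-70,70,-60,60,15,27),box(-76,-64,-60,60,15,87),box(64,76,-60,60,15,87)]
    B=[box(-70,70,-60,60,2,27),box(-82,-70,-60,60,2,87),box(70,82,-60,60,2,87)] if WALL_OUT else B
    for s,t in((1,tl),(-1,tr)):
        for b in (box(-70,70,0,60,-12,0),box(-12,12,60,100,-12,0)):
            c,sn=np.cos(t),np.sin(t)
            q=np.c_[b[:,0],b[:,1]*c-b[:,2]*sn,b[:,1]*sn+b[:,2]*c]
            q=np.c_[q[:,0],s*(60+q[:,1]),27+q[:,2]]
            B.append(q)
    c,s=np.cos(yaw),np.sin(yaw);R=np.array([[c,-s,0],[s,c,0],[0,0,1]])
    return [b@R.T+[x,y,0] for b in B]
WALL_OUT=True
def proj(X,i):
    c=X@np.asarray(i["R"]).T+np.asarray(i["t"]); u=c@np.asarray(i["camera_matrix"]).T
    return u[:,:2]/u[:,2:]
def render(p,i,sc=4):
    m=np.zeros((420*sc,560*sc),np.uint8)
    for b in parts(p):
        h=cv2.convexHull((proj(b,i)*sc).astype(np.float32)).astype(np.int32)
        cv2.fillConvexPoly(m,h,255)
    return cv2.resize(m,(560,420),interpolation=cv2.INTER_AREA)/255.
E
python3 - <<'E'
from plant import ctrl, optics
import cv2,numpy as np,h
from scipy.optimize import minimize
I={};M={}
for n in ["top","side"]:
    I[n]=optics.camera_info(n);im=optics.camera(n)
    o=optics.outline_of("tray",n); print(n,[(d["conf"],d["pixels"].sum()) for d in o])
    m=o[0]["pixels"].astype(np.uint8)
    c,_=cv2.findContours(m,cv2.RETR_EXTERNAL,cv2.CHAIN_APPROX_NONE); f=m.copy(); cv2.drawContours(f,c,-1,1,-1); M[n]=f.astype(float)
    np.save(n+"m.npy",f)
def cost(p,names=("top","side")): return sum(np.abs(h.render(p,I[n])-M[n]).sum()/M[n].sum() for n in names)
res={}
for W in (True,False):
    h.WALL_OUT=W
    best=None
    for yaw in(.25,-.25):
        p0=np.array([557,-197,yaw,.15,.15])
        s=np.vstack([p0]+[p0+np.eye(5)[k]*[8,8,.1,.15,.15][k] for k in range(5)])
        r=minimize(cost,p0,method="Nelder-Mead",options=dict(initial_simplex=s,maxiter=250,xatol=.01,fatol=1e-4))
        if best is None or r.fun<best.fun: best=r
    print(W,best.fun,np.round(best.x,3),[round(cost(best.x,(n,)),3) for n in M]); res[W]=best
W=min(res,key=lambda k:res[k].fun);h.WALL_OUT=W;p=res[W].x
vs=[]
for n,(cx,cy,w) in dict(top=(370,220,190),side=(335,180,130)).items():
    im=optics.camera(n)[:,:,::-1].copy(); k=3
    big=cv2.resize(im,None,fx=k,fy=k,interpolation=cv2.INTER_CUBIC)
    for b in h.parts(p):
        q=(proj:=h.proj(b,I[n])*k+k/2-.5)
        for a in range(8):
            for bit in(1,2,4):
                if not a&bit: cv2.line(big,tuple(int(v) for v in q[a]),tuple(int(v) for v in q[a|bit]),(0,0,255),1)
    v=big[(cy-75)*k:(cy+75)*k,(cx-w//2)*k:(cx+w//2)*k]; cv2.imwrite(f"pics/fit_{n}.png",v)
E
```

```text
top [(0.68, np.int64(8995))]
side [(0.92, np.int64(4963))]
True 0.3020267973174031 [ 5.53705e+02 -1.95203e+02  3.19000e-01  4.60000e-02  1.81000e-01] [np.float64(0.117), np.float64(0.186)]
False 0.15874080421578224 [ 5.53427e+02 -1.94600e+02  3.19000e-01  5.20000e-02  2.02000e-01] [np.float64(0.064), np.float64(0.095)]
```

View pics/fit_top.png

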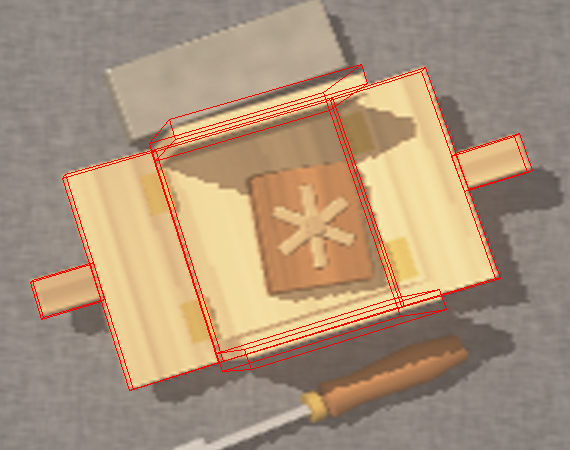

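View pics/fit_side.png

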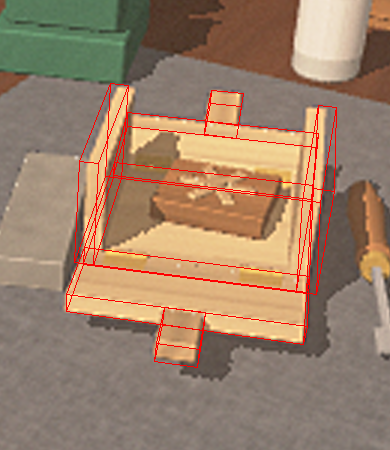

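```bash
sed -i 's/box(-76,-64,-60,60,15,87),box(64,76,-60,60,15,87)/box(-70,-58,-60,60,15,ZT),box(58,70,-60,60,15,ZT)/; s/^WALL_OUT=True/WALL_OUT=False;ZT=87/' h.py
python3 - <<'E'
from plant import ctrl, optics
import cv2,numpy as np,h
from scipy.optimize import minimize
I={n:optics.camera_info(n) for n in("top","side")};M={n:np.load(n+"m.npy").astype(float) for n in I}
def cost(p,names=("top","side")): return sum(np.abs(h.render(p,I[n])-M[n]).sum()/M[n].sum() for n in names)
for zt,names in((87,("top","side")),(75,("top","side")),(87,("top",)),(87,("side",))):
    h.ZT=zt
    p0=np.array([553,-195,.319,.05,.2])
    s=np.vstack([p0]+[p0+np.eye(5)[k]*[8,8,.1,.15,.15][k] for k in range(5)])
    r=minimize(cost,p0,args=(names,),method="Nelder-Mead",options=dict(initial_simplex=s,maxiter=250,xatol=.01,fatol=1e-4))
    print(zt,names,round(r.fun,4),np.round(r.x,3))
E
```

```text
87 ('top', 'side') 0.053 [ 5.53676e+02 -1.94819e+02  3.19000e-01  4.90000e-02  1.78000e-01]
75 ('top', 'side') 0.0651 [ 5.53609e+02 -1.94799e+02  3.18000e-01  5.90000e-02  1.86000e-01]
87 ('top',) 0.0147 [ 5.53244e+02 -1.95133e+02  3.20000e-01  1.76000e-01  1.73000e-01]
87 ('side',) 0.0317 [ 5.51991e+02 -1.89979e+02  3.19000e-01  1.09000e-01  2.11000e-01]
```

>>> {"op": "jog_arm", "data": {"series": [[[10,7,40,0,0,0.1,0],[35,24,60,0,0,0.2,0],[70,47,60,0,0,0.32,0],[105,71,60,0,0,0.44,0.3],[140,95,60,0,0,0.56,0.3],[175,119,60,0,0,0.68,0.3],[210,142,60,0,0,0.8,0.3],[245,166,60,0,0,0.92,0.3],[280,190,60,0,0,1.04,0.3],[315,213,60,0,0,1.16,0.3],[350,237,60,0,0,1.28,0.3],[385,261,60,0,0,1.4,0.3],[410,278,40,0,0,1.52,0.3],[434,294,10,0,0,1.634,0.3],[434,294,-30,0,0,1.634,0.3],[434,294,-70,0,0,1.634,0.3],[434,294,-90,0,0,1.634,0.3],[434,294,-90,0,0,1.634,0.3]]]}}

```text
time_s: 2.1
tcp_pos: [595.4, -333.2, 132.8]
ee_rot: [0.585, 0.811, -0.001, -0.005]
contact_force: [-1.4, 0.2, -0.1]
opening: 0.699
```

Run:
```python
from plant import ctrl, optics
import cv2,numpy as np,h
s=ctrl.read_state();print(s["tcp_pos"],s["ee_rot"],s["qpos"])
im=optics.camera("wrist")[:,:,::-1].copy();i=optics.camera_info("wrist")
for b in h.parts([553.3,-194.8,.319,.1,.178]):
    q=h.proj(b,i)
    for a in range(8):
        for bit in(1,2,4):
            if not a&bit: cv2.line(im,tuple(int(v) for v in q[a]),tuple(int(v) for v in q[a|bit]),(0,0,255),1)
cv2.imwrite("pics/w1.png",im)
s=ctrl.read_state();print(s["tcp_pos"],s["ee_rot"])
```

```text
[ 595.39814654 -333.21988917  132.75749102] [ 0.58522322  0.81085687 -0.00099014 -0.00489327] [ 0.70874893  0.73767331 -0.41378455  1.48549759  0.32731919  0.99756034
  0.53009696]
[ 597.3593909  -334.08597236  136.32687927] [ 5.85366646e-01  8.10764731e-01 -4.72116397e-04 -2.49349585e-03]
```

View pics/w1.png

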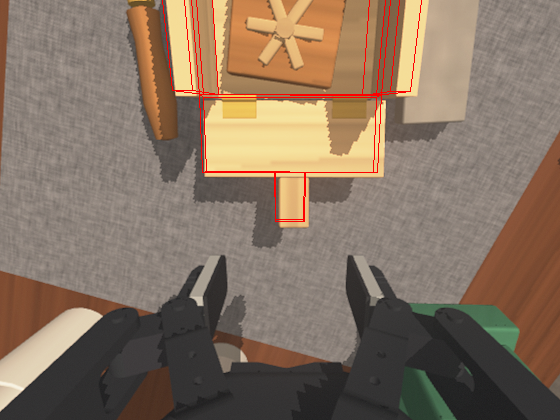

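>>> {"op": "jog_arm", "data": {"series": [[[0,0,-30,0,0,0,0.3],[0,0,-60,0,0,0,0.3],[0,0,-85,0,0,0,0.3],[0,0,-96,0,0,0,0.3],[0,0,-96,0,0,0,0.3],[0,0,-96,0,0,0,1],[0,0,-96,0,0,0,1],[0,0,-96,0,0,0,1],[0,0,-96,0,0,0,1],[0,0,-96,0,0,0,1],[0,0,-96,0,0,0,1]]], "newtons": 20}}

```text
time_s: 3.07
tcp_pos: [601.2, -335.5, 44.4]
ee_rot: [0.585, 0.811, 0.001, 0.002]
contact_force: [5.2, -1.7, 1.6]
opening: 0.252
```

Run:
```python
from plant import ctrl, optics
import cv2
im=optics.camera("wrist")[:,:,::-1];cv2.imwrite("pics/w2.png",im)
s=ctrl.read_state();print(s["tcp_pos"],s["ee_rot"],s["contact_force"],s["opening"])
```

```text
[ 601.23200068 -335.47960761   44.26026849] [5.85420806e-01 8.10725876e-01 6.34282424e-04 2.37331388e-03] [ 5.66554183 -1.77276927  1.34598422] 0.25443145731480354
```

View pics/w2.png

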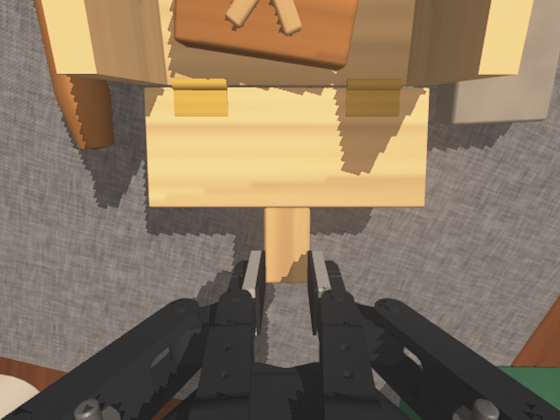

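>>> {"op": "jog_arm", "data": {"series": [[[-0.5,1.6,9.1,0,0,0,1],[-1.3,3.9,17.7,0,0,0,1],[-2.4,7.1,26.1,0,0,0,1],[-3.6,11,34,0,0,0,1],[-5.2,15.7,41.5,0,0,0,1],[-6.9,21,48.5,0,0,0,1],[-8.9,27,54.8,0,0,0,1],[-11.1,33.5,60.5,0,0,0,1],[-13.4,40.6,65.5,0,0,0,1],[-15.9,48.1,69.7,0,0,0,1],[-18.5,56,73.1,0,0,0,1],[-21.2,64.1,75.7,0,0,0,1],[-23.9,72.4,77.4,0,0,0,1],[-26.4,80,78.2,0,0,0,1],[-26.8,81.2,78.2,0,0,0,1],[-26.8,81.2,78.2,0,0,0,1],[-26.8,81.2,78.2,0,0,0,1]]]}}

```text
time_s: 4.53
tcp_pos: [573.5, -252.7, 121.5]
ee_rot: [0.585, 0.811, 0.001, 0.001]
contact_force: [4.5, 2.2, 1.2]
opening: 0.203
```

Run:
```python
from plant import ctrl, optics
import cv2
for n in("wrist","side"):
    im=optics.camera(n)[:,:,::-1]
    if n=="side": im=cv2.resize(im[80:260,240:440],None,fx=3,fy=3)
    cv2.imwrite(f"pics/{n}3.png",im)
s=ctrl.read_state();print(s["tcp_pos"],s["ee_rot"],s["contact_force"],s["moment"],s["opening"])
```

```text
[ 573.59271635 -252.91577101  121.48343678] [5.85195584e-01 8.10891257e-01 9.60859328e-04 7.58026507e-04] [5.88725605 2.06627829 1.45459007] [ 0.572408   -1.15190687  0.09508165] 0.20372989846085449
```

View pics/wrist3.png

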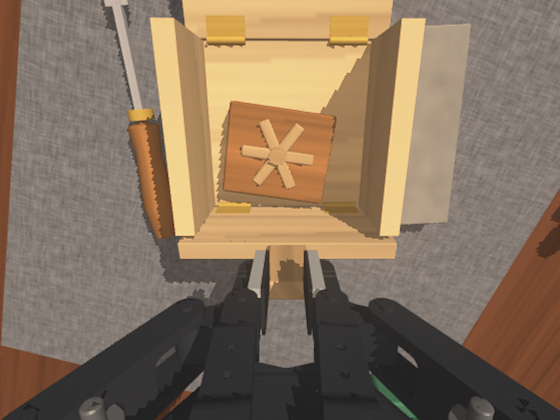

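View pics/side3.png

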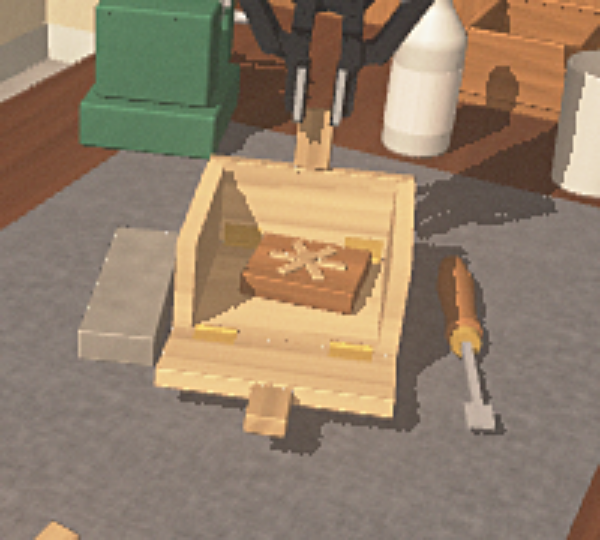

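```bash
cat > ov.py <<'E'
from plant import ctrl, optics
import cv2,numpy as np,h,sys
def ov(n,p,out,crop=None,k=1):
    im=optics.camera(n)[:,:,::-1].copy();i=optics.camera_info(n)
    im=cv2.resize(im,None,fx=k,fy=k,interpolation=cv2.INTER_CUBIC)
    for b in h.parts(p):
        q=h.proj(b,i)*k
        for a in range(8):
            for bit in(1,2,4):
                if not a&bit: cv2.line(im,tuple(int(v) for v in q[a]),tuple(int(v) for v in q[a|bit]),(0,0,255),1)
    if crop: x0,x1,y0,y1=[c*k for c in crop]; im=im[y0:y1,x0:x1]
    cv2.imwrite(out,im)
E
python3 - <<'E'
from ov import *
p=[553.3,-194.8,.319,.1,np.pi/2]
ov("wrist",p,"pics/w4.png"); ov("side",p,"pics/s4.png",(240,440,80,260),4)
E
```

```text
(no output)
```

View pics/w4.png

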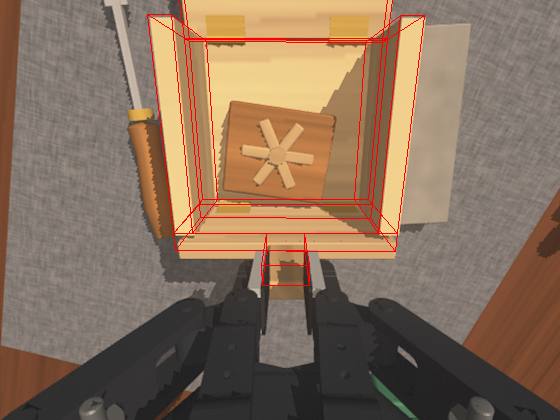

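View pics/s4.png

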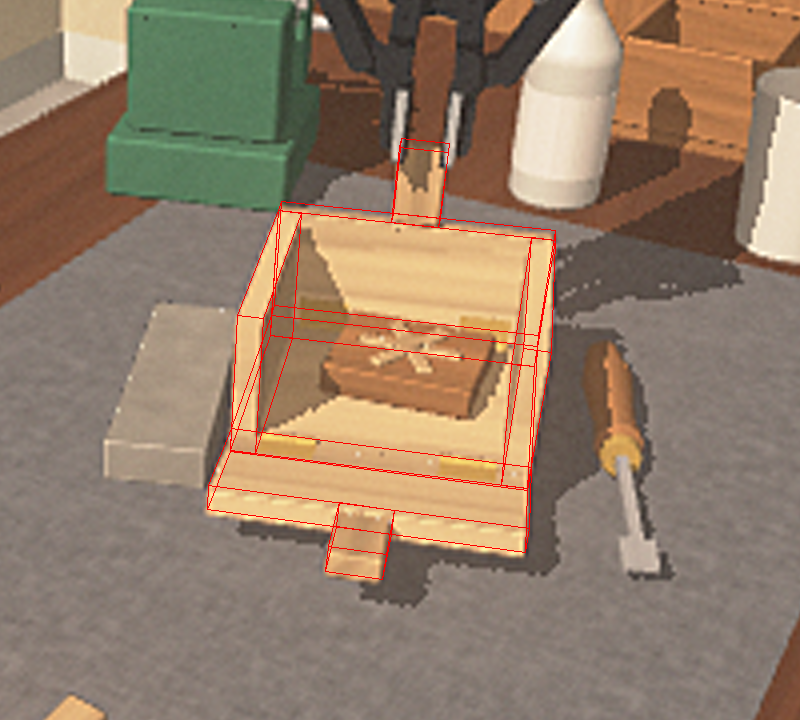

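>>> {"op": "jog_arm", "data": {"series": [[[-1,3,-2,0,0,0,1],[-2,6,-4,0,0,0,1],[-3,9,-4,0,0,0,1],[-3,9,-4,0,0,0,1],[-3,9,-4,0,0,0,1],[-3,9,-4,0,0,0,1]]]}}

```text
time_s: 5.23
tcp_pos: [572.1, -246.7, 120.6]
ee_rot: [0.586, 0.81, 0.0, 0.004]
contact_force: [1.7, 0.2, 19.6]
opening: 0.207
```

Run:
```python
from ov import *
p=[553.3,-194.8,.319,.1,np.pi/2]
ov("wrist",p,"pics/w5.png"); ov("top",p,"pics/t5.png",(270,470,130,300),4)
s=ctrl.read_state();print(s["tcp_pos"],s["contact_force"],s["moment"],s["opening"])
```

```text
[ 572.09543618 -246.74018796  120.57801814] [ 1.60072305 -0.02677023 19.66098325] [-0.31344795 -0.36561852 -0.04211586] 0.20718869757223016
```

View pics/w5.png

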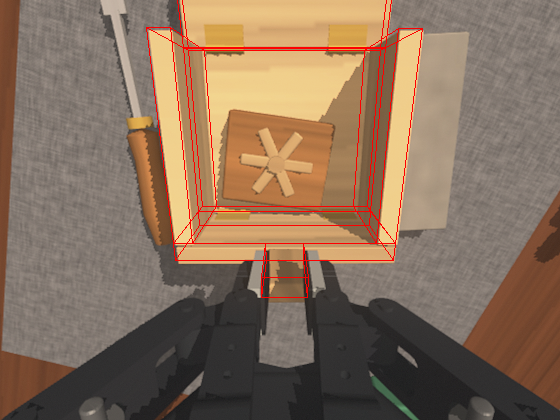

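View pics/t5.png

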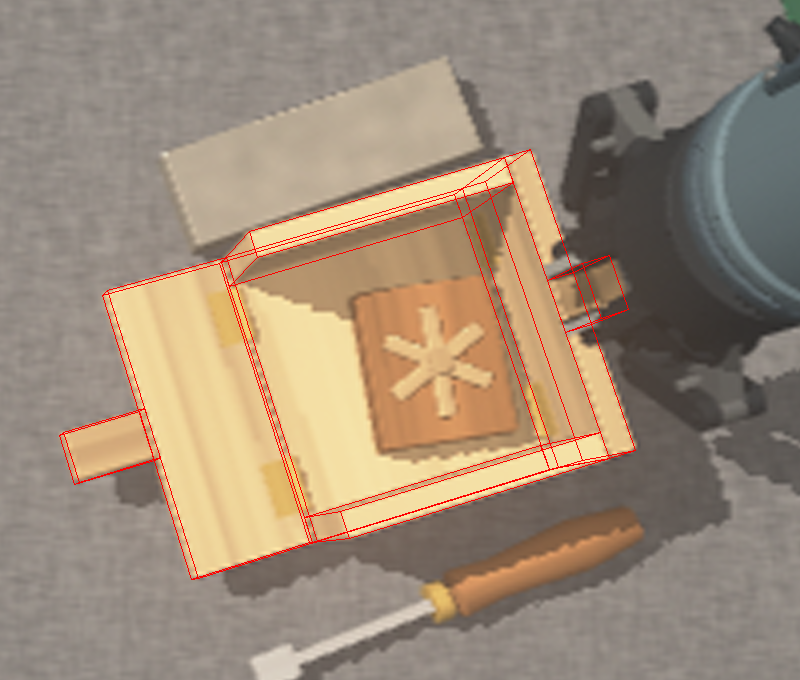

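>>> {"op": "jog_arm", "data": {"series": [[[-1,3,1,0,0,0,1],[-2,6,2,0,0,0,1],[-2,6,2,0,0,0,1],[-2,6,2,0,0,0,1]]]}}

```text
time_s: 5.67
tcp_pos: [565.8, -239.1, 118.4]
ee_rot: [0.586, 0.81, -0.001, -0.001]
contact_force: [-0.9, 0.0, -0.2]
opening: 0.0
```

>>> {"op": "jog_arm", "data": {"series": [[[-1,3,20,0,0,0,1],[-2,6,60,0,0,0,1],[-2,6,100,0,0,0,1],[-2,6,110,0,0,0,1],[-2,6,110,0,0,0,1]]]}}

```text
time_s: 6.08
tcp_pos: [566.6, -233.2, 232.2]
ee_rot: [0.586, 0.811, 0.0, 0.002]
contact_force: [-0.5, -0.5, 0.4]
opening: -0.001
```

Run:
```python
from ov import *
p=[553.3,-194.8,.319,.1,np.pi/2]
ov("wrist",p,"pics/w6.png"); ov("side",p,"pics/s6.png",(240,440,80,260),4)
s=ctrl.read_state();print(s["tcp_pos"],s["contact_force"],s["moment"],s["opening"])
```

```text
[ 564.22523321 -232.76068581  228.09640624] [ 0.07356775  0.43078455 -1.19581455] [0.09621602 0.00970162 0.01006255] -0.0019078128787694151
```

View pics/w6.png

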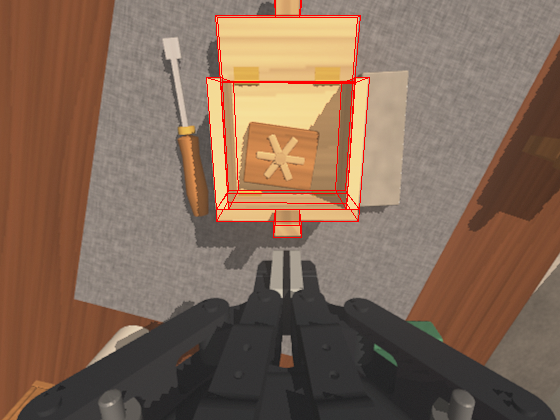

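View pics/s6.png

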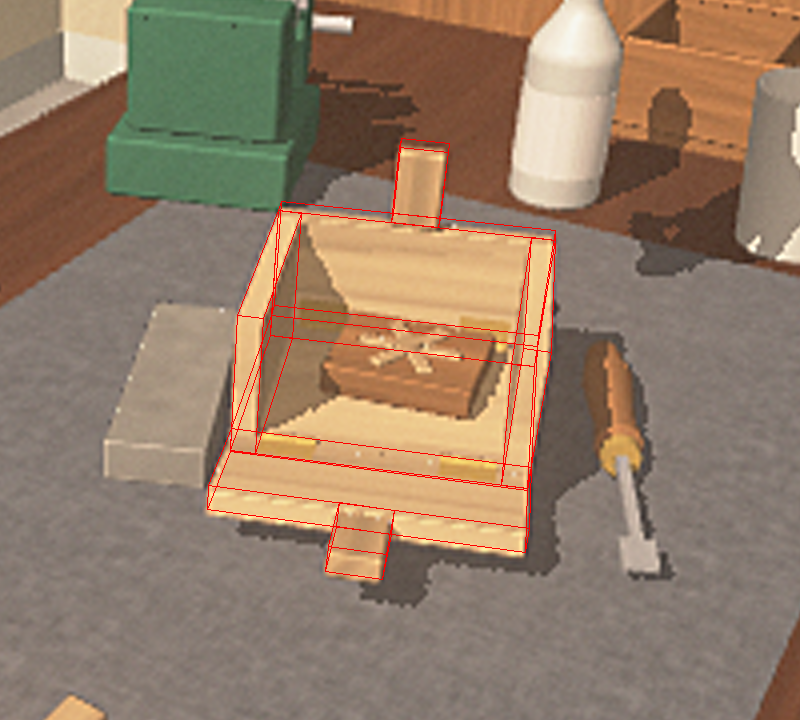

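>>> {"op": "jog_arm", "data": {"series": [[[11,-33,0,0,0,0,1],[22,-66,0,0,0,0,1],[22,-66,-35,0,0,0,1],[22,-66,-70,0,0,0,1],[22,-66,-100,0,0,0,1],[22,-66,-100,0,0,0,1],[20,-59,-100,0,0,0,1],[17,-52,-100,0,0,0,1],[15.5,-47,-100,0,0,0,1],[14,-42,-100,0,0,0,1],[14,-42,-100,0,0,0,1]]]}}

```text
time_s: 7.1
tcp_pos: [580.0, -272.8, 130.7]
ee_rot: [0.585, 0.811, 0.0, 0.001]
contact_force: [-0.2, 0.6, 0.1]
opening: 0.002
```

>>> {"op": "jog_arm", "data": {"series": [[[-1,3,0,0,0,0,1],[-1.6,5,0,0,0,0,1],[-1.6,5,0,0,0,0,1],[-1.6,5,0,0,0,0,1]]]}}

```text
time_s: 7.43
tcp_pos: [577.7, -269.6, 129.1]
ee_rot: [0.585, 0.811, -0.0, 0.0]
contact_force: [0.1, 0.6, 0.3]
opening: -0.001
```

>>> {"op": "jog_arm", "data": {"series": [[[-1,3,0,0,0,0,1],[-1,3,0,0,0,0,1],[-1,3,0,0,0,0,1]]]}}

```text
time_s: 7.68
tcp_pos: [576.7, -266.3, 128.9]
ee_rot: [0.585, 0.811, 0.0, -0.0]
contact_force: [0.0, -0.7, -0.5]
opening: 0.003
```

Run:
```python
from ov import *
p=[553.3,-194.8,.319,.1,np.pi/2]
ov("wrist",p,"pics/w7.png"); ov("side",p,"pics/s7.png",(240,440,80,260),4)
s=ctrl.read_state();print(s["tcp_pos"],s["contact_force"],s["moment"],s["opening"])
```

```text
[ 576.67949554 -266.51603424  128.91108353] [ 0.19187318 -0.39531775  0.2108647 ] [-0.02178614  0.02052106  0.01935622] -0.001017270045698055
```

View pics/w7.png

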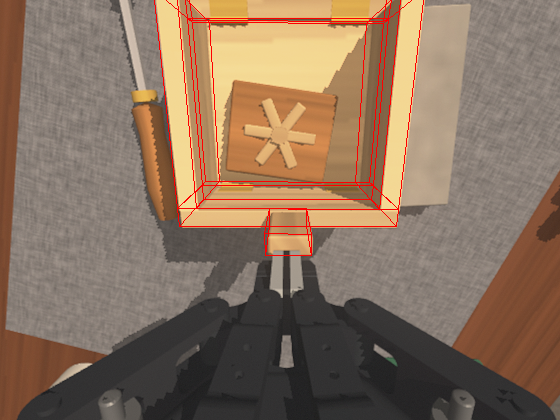

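View pics/s7.png

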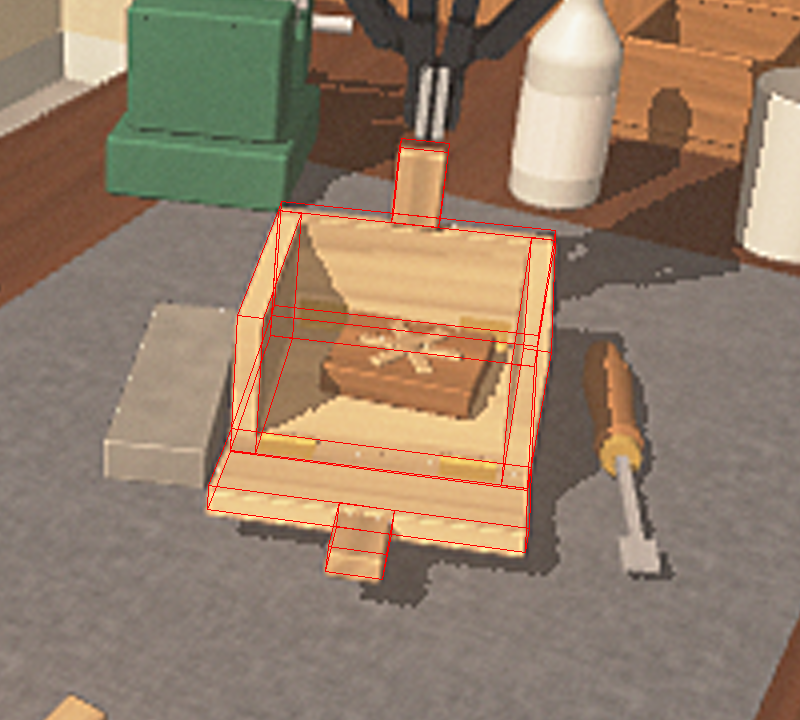

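Run:
```python
from ov import *
i=optics.camera_info("side")
t=ctrl.read_state()["tcp_pos"]
for dz in(0,-6,-25,-10,10): print(dz,(h.proj(np.array([t+[0,0,dz]]),i)[0]-[240,80])*4)
ax=np.array([-.3136,.9495,0])
for o in(11,8): print((h.proj(np.array([t+[0,0,-25]+ax*o]),i)[0]-[240,80])*4)
```

```text
0 [427.13504728 134.97760061]
-6 [425.81116504 146.45035438]
-25 [421.68999509 182.16438283]
-10 [424.93462784 154.04641924]
10 [429.36605805 115.64367769]
[419.89994088 190.51569797]
[420.39198225 188.22012918]
```

>>> {"op": "jog_arm", "data": {"series": [[[-1,3,0,0,0,0,1],[-1,3,0,0,0,0,1],[-1,3,0,0,0,0,1]]]}}

```text
time_s: 8.03
tcp_pos: [575.7, -263.2, 129.0]
ee_rot: [0.585, 0.811, 0.0, -0.0]
contact_force: [-1.0, 0.2, 0.2]
opening: 0.0
```

>>> {"op": "jog_arm", "data": {"series": [[[-1,3,0,0,0,0,1],[-1,3,0,0,0,0,1],[-1,3,0,0,0,0,1]]]}}

```text
time_s: 8.28
tcp_pos: [574.7, -260.2, 129.0]
ee_rot: [0.585, 0.811, 0.0, -0.0]
contact_force: [0.5, 0.0, -0.3]
opening: 0.005
```

Run:
```python
from ov import *
p=[553.3,-194.8,.319,.1,np.pi/2]
ov("wrist",p,"pics/w8.png"); ov("side",p,"pics/s8.png",(290,390,80,180),6)
```

```text
(no output)
```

View pics/w8.png

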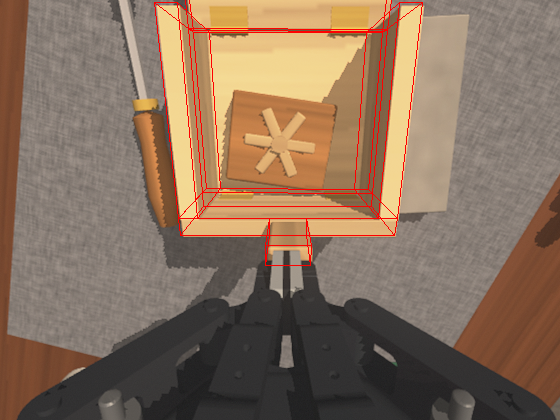

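View pics/s8.png

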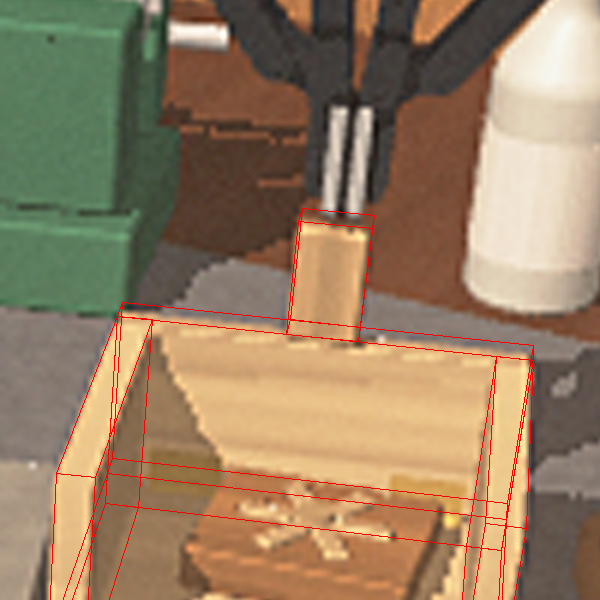

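Run:
```python
from ov import *
s=ctrl.read_state();t=s["tcp_pos"]
for n in("wrist","side"):
  i=optics.camera_info(n)
  for dz in(30,0,-10,-25):
    for o in(0,11): print(n,dz,o,np.round(h.proj(np.array([t+[0,0,dz]+np.array([-.3136,.9495,0])*o]),i)[0],1))
print(s["ee_rot"], t, s["qpos"])
```

```text
wrist 30 0 [288.1 296.5]
wrist 30 11 [288.2 273.9]
wrist 0 0 [287.8 262.6]
wrist 0 11 [287.8 243.4]
wrist -10 0 [287.7 253.8]
wrist -10 11 [287.7 235.5]
wrist -25 0 [287.5 242.3]
wrist -25 11 [287.6 225.2]
side 30 0 [348.2 100.1]
side 30 11 [347.8 101.9]
side 0 0 [346.5 114.8]
side 0 11 [346.1 116.9]
side -10 0 [346.  119.6]
side -10 11 [345.5 121.7]
side -25 0 [345.2 126.7]
side -25 11 [344.7 128.8]
[ 5.85375267e-01  8.10762477e-01 -2.73736303e-05  5.23034126e-05] [ 574.69660701 -260.48262985  129.03247845] [ 0.64919038  0.65901026 -0.42418184  1.64727596  0.32606255  0.90600982
  0.42075468]
```

>>> {"op": "jog_arm", "data": {"series": [[[7,-20,0,0,0,0,1],[10,-30,0,0,0,0,1],[10,-30,-15,0,0,0,1],[10,-30,-22,0,0,0,1],[8,-23,-22,0,0,0,1],[5,-16,-22,0,0,0,1],[4,-13,-22,0,0,0,1],[4,-13,-22,0,0,0,1]]]}}

```text
time_s: 9.05
tcp_pos: [578.6, -274.1, 107.5]
ee_rot: [0.585, 0.811, -0.001, 0.001]
contact_force: [1.1, -4.6, -3.4]
opening: -0.006
```

>>> {"op": "jog_arm", "data": {"series": [[[-0.7,2,0,0,0,0,1],[-0.7,2,0,0,0,0,1],[-0.7,2,0,0,0,0,1]]]}}

```text
time_s: 9.3
tcp_pos: [578.6, -273.9, 107.6]
ee_rot: [0.586, 0.811, -0.001, 0.002]
contact_force: [4.3, -7.9, -6.3]
opening: 0.001
```

>>> {"op": "jog_arm", "data": {"series": [[[-0.7,2,0,0,0,0,1],[-0.7,2,0,0,0,0,1],[-0.7,2,0,0,0,0,1]]]}}

```text
time_s: 9.55
tcp_pos: [578.5, -273.8, 107.8]
ee_rot: [0.586, 0.81, -0.001, 0.004]
contact_force: [5.8, -11.5, -10.1]
opening: 0.003
```

>>> {"op": "jog_arm", "data": {"series": [[[5,-15,10,0,0,0,1],[6,-18,45,0,0,0,1],[6,-18,85,0,0,0,1],[6,-18,115,0,0,0,1],[-4,15,120,0,0,0,0.3],[-15,50,120,0,0,0,0.3],[-27,85,120,0,0,0,0.3],[-38,120,120,0,0,0,0.3],[-50,155,120,0,0,0,0.3],[-61,190,120,0,0,0,0.3],[-70,216,115,0,0,0,0.3],[-70,216,80,0,0,0,0.3],[-70,216,45,0,0,0,0.3],[-70,216,10,0,0,0,0.3],[-70,216,0,0,0,0,0.3],[-70,216,0,0,0,0,0.3]]]}}

```text
time_s: 10.88
tcp_pos: [505.1, -52.5, 105.4]
ee_rot: [0.585, 0.811, -0.001, -0.002]
contact_force: [0.3, -0.2, 0.4]
opening: 0.701
```

Run:
```python
from ov import *
p=[553.3,-194.8,.319,.1,np.pi/2]
s=ctrl.read_state();print(s["tcp_pos"],s["contact_force"],s["opening"])
ov("wrist",p,"pics/w9.png"); ov("side",p,"pics/s9.png",(240,440,80,260),4)
s=ctrl.read_state();print(s["tcp_pos"],s["contact_force"],s["opening"])
```

```text
[505.06292219 -52.54332359 105.37379268] [ 0.28278088 -0.23772364  0.41612797] 0.701055667666444
[508.13453154 -52.933435   108.43999384] [ 0.64227433 -0.71522151  1.39321602] 0.696646076866811
```

View pics/w9.png

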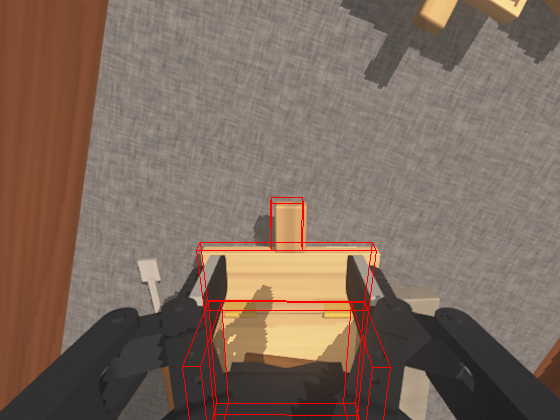

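View pics/s9.png

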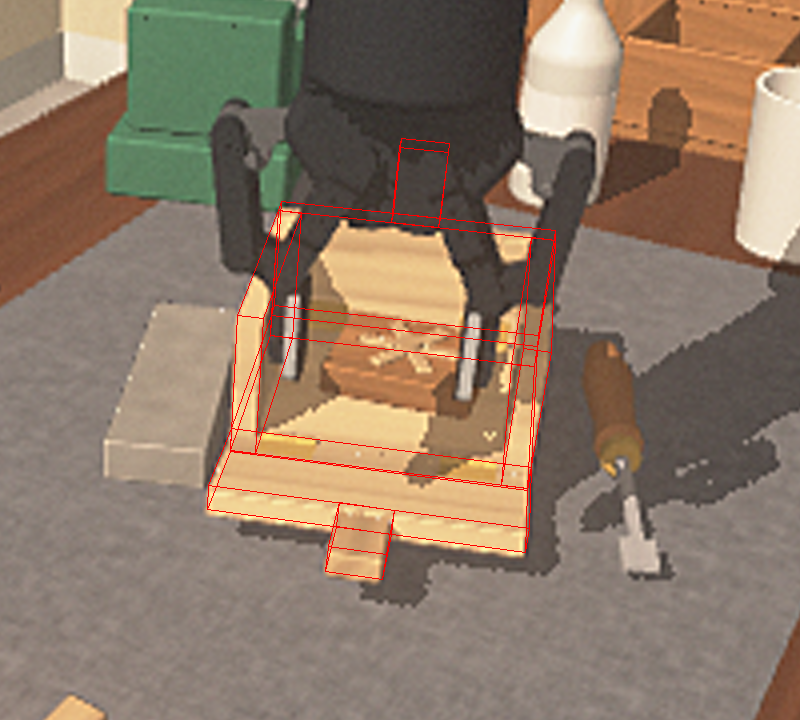

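Run:
```python
from ov import *
s=ctrl.read_state();t=s["tcp_pos"];print(t)
for n in("wrist","side"):
  i=optics.camera_info(n)
  for dz in(10,0,-10,-25):
    for o in(0,11): print(n,dz,o,np.round(h.proj(np.array([t+[0,0,dz]+np.array([-.3136,.9495,0])*o]),i)[0],1))
```

```text
[508.13453154 -52.933435   108.43999384]
wrist 10 0 [288.  272.6]
wrist 10 11 [288.1 252.3]
wrist 0 0 [287.8 262.7]
wrist 0 11 [287.9 243.4]
wrist -10 0 [287.7 253.9]
wrist -10 11 [287.8 235.5]
wrist -25 0 [287.6 242.4]
wrist -25 11 [287.6 225.3]
side 10 0 [333.5 171.3]
side 10 11 [332.8 174.6]
side 0 0 [332.9 176.8]
side 0 11 [332.2 180.3]
side -10 0 [332.4 182.3]
side -10 11 [331.6 185.8]
side -25 0 [331.5 190.3]
side -25 11 [330.8 193.9]
```

>>> {"op": "jog_arm", "data": {"series": [[[0,0,-35,0,0,0,0.3],[0,0,-65,0,0,0,0.3],[0,0,-75,0,0,0,0.3],[0,0,-82,0,0,0,0.3],[0,0,-86,0,0,0,0.3],[0,0,-90,0,0,0,0.3],[0,0,-90,0,0,0,0.3]]]}}

```text
time_s: 11.57
tcp_pos: [508.2, -53.5, 17.8]
ee_rot: [0.585, 0.811, 0.0, 0.001]
contact_force: [-0.3, 0.2, -0.0]
opening: 0.698
```

Run:
```python
from ov import *
p=[553.3,-194.8,.319,.1,np.pi/2]
s=ctrl.read_state();print(s["tcp_pos"],s["contact_force"],s["opening"])
ov("wrist",p,"pics/w10.png"); ov("side",p,"pics/s10.png",(240,440,80,260),4)
```

```text
[508.1596096  -53.53631527  17.78798362] [-0.2778226   0.2303507  -0.02283729] 0.6981999904993024
```

View pics/w10.png

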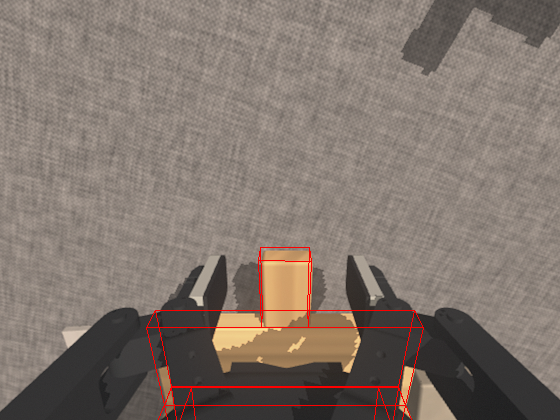

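View pics/s10.png

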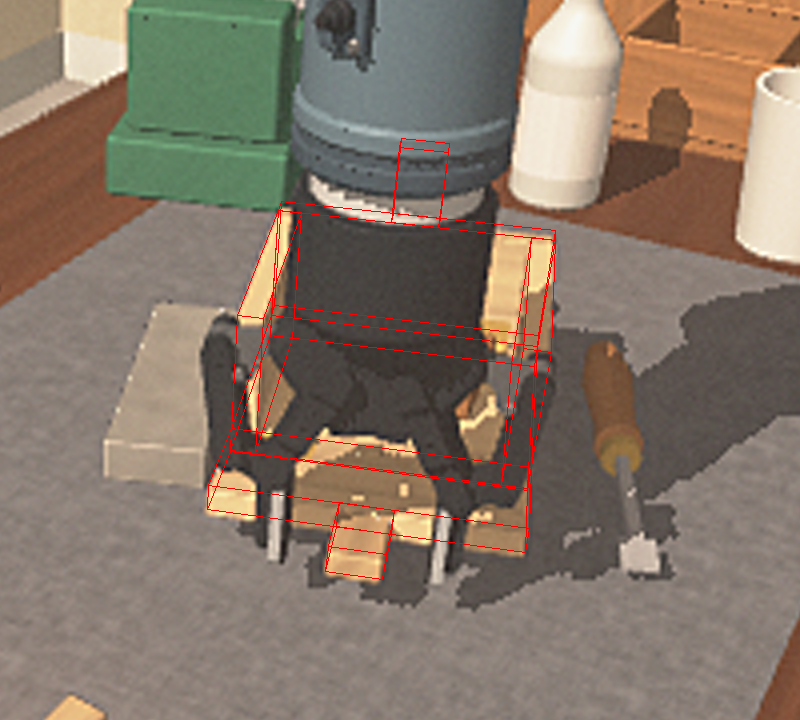

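>>> {"op": "jog_arm", "data": {"series": [[[0,0,-3,0,0,0,0.3],[0,0,-6,0,0,0,0.3],[0,0,-6,0,0,0,1],[0,0,-6,0,0,0,1],[0,0,-6,0,0,0,1],[0,0,-6,0,0,0,1],[0,0,-6,0,0,0,1],[0,0,-6,0,0,0,1]]], "newtons": 25}}

```text
time_s: 12.33
tcp_pos: [508.2, -53.1, 11.3]
ee_rot: [0.585, 0.811, 0.001, 0.001]
contact_force: [2.1, 1.6, -0.4]
opening: 0.273
```

>>> {"op": "jog_arm", "data": {"series": [[[0.3,-0.9,10.1,0,0,0,1],[0.8,-2.5,18.7,0,0,0,1],[1.6,-4.9,27,0,0,0,1],[2.7,-8.2,35.1,0,0,0,1],[4,-12.2,42.8,0,0,0,1],[5.6,-16.9,50,0,0,0,1],[7.3,-22.2,56.7,0,0,0,1],[9.3,-28.2,62.8,0,0,0,1],[11.4,-34.7,68.3,0,0,0,1],[13.8,-41.7,73,0,0,0,1],[16.2,-49.1,77,0,0,0,1],[18.8,-56.9,80.1,0,0,0,1],[21.4,-64.9,82.5,0,0,0,1],[24.1,-73,84,0,0,0,1],[25.6,-77.6,84.4,0,0,0,1],[26.3,-79.8,84.4,0,0,0,1],[26.3,-79.8,84.4,0,0,0,1],[26.3,-79.8,84.4,0,0,0,1]]]}}

```text
time_s: 13.83
tcp_pos: [534.2, -131.8, 96.3]
ee_rot: [0.585, 0.811, 0.001, 0.0]
contact_force: [1.8, 3.7, 6.0]
opening: 0.277
```

Run:
```python
from ov import *
p=[553.3,-194.8,.319,np.pi/2,np.pi/2]
s=ctrl.read_state();print(s["tcp_pos"],s["contact_force"],s["opening"])
ov("wrist",p,"pics/w11.png"); ov("side",p,"pics/s11.png",(240,440,80,260),4)
```

```text
[ 534.22565332 -131.82232107   96.27304739] [1.75245263 3.6944815  6.04386897] 0.27657228550626
```

View pics/w11.png

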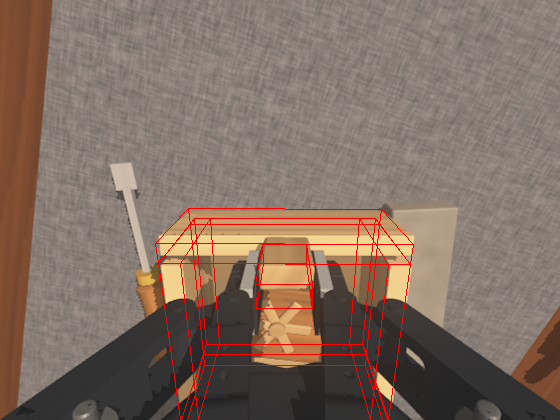

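View pics/s11.png

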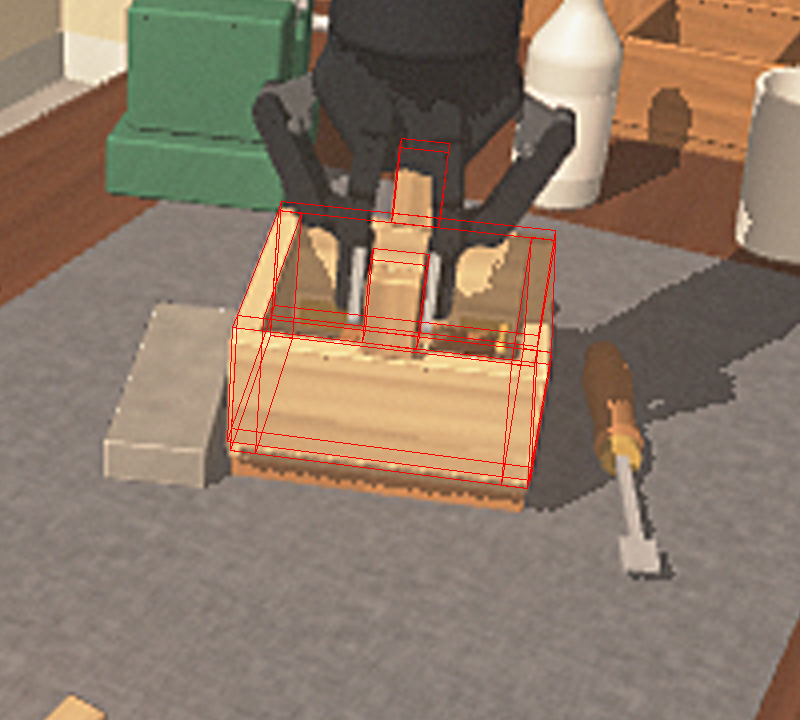

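>>> {"op": "jog_arm", "data": {"series": [[[0.9,-2.8,-1,0,0,0,1],[1.6,-4.7,-1,0,0,0,1],[1.6,-4.7,-1,0,0,0,1],[1.6,-4.7,-1,0,0,0,1]]]}}

```text
time_s: 14.27
tcp_pos: [535.8, -136.4, 96.0]
ee_rot: [0.585, 0.811, 0.001, 0.0]
contact_force: [-1.8, 4.1, 13.8]
opening: 0.276
```

>>> {"op": "jog_arm", "data": {"series": [[[0,0,0,0,0,0,0.4],[0,0,0,0,0,0,0.4],[0,0,0,0,0,0,0.4],[0,0,20,0,0,0,0.4],[0,0,55,0,0,0,0.4],[0,0,80,0,0,0,0.4],[-9,26,85,0,0,0,1],[-17,52,85,0,0,0,1],[-17,52,70,0,0,0,1],[-17,52,40,0,0,0,1],[-17,52,15,0,0,0,1],[-17,52,11,0,0,0,1],[-14,43,11,0,0,0,1],[-12,36,11,0,0,0,1],[-11,33,11,0,0,0,1],[-11,33,11,0,0,0,1]]]}}

```text
time_s: 15.6
tcp_pos: [525.5, -107.0, 106.7]
ee_rot: [0.586, 0.81, 0.0, 0.001]
contact_force: [0.1, 0.4, 0.4]
opening: -0.003
```

>>> {"op": "jog_arm", "data": {"series": [[[1.3,-4,0,0,0,0,1],[2.3,-7,0,0,0,0,1],[2.3,-7,0,0,0,0,1],[2.3,-7,0,0,0,0,1]]]}}

```text
time_s: 15.93
tcp_pos: [526.6, -112.1, 105.6]
ee_rot: [0.585, 0.811, 0.0, 0.0]
contact_force: [0.3, -0.6, -0.2]
opening: -0.004
```

>>> {"op": "jog_arm", "data": {"series": [[[0.7,-2,0,0,0,0,1],[0.7,-2,0,0,0,0,1],[0.7,-2,0,0,0,0,1]]]}}

```text
time_s: 16.18
tcp_pos: [527.2, -113.9, 105.4]
ee_rot: [0.585, 0.811, -0.0, -0.0]
contact_force: [-1.0, 0.1, -0.3]
opening: -0.001
```

>>> {"op": "jog_arm", "data": {"series": [[[0.7,-2,0,0,0,0,1],[0.7,-2,0,0,0,0,1],[0.7,-2,0,0,0,0,1]]]}}

```text
time_s: 16.43
tcp_pos: [527.9, -116.0, 105.4]
ee_rot: [0.585, 0.811, -0.0, 0.0]
contact_force: [-0.5, 0.1, 0.5]
opening: -0.003
```

>>> {"op": "jog_arm", "data": {"series": [[[0.7,-2,0,0,0,0,1],[1,-3,0,0,0,0,1],[1,-3,0,0,0,0,1]]]}}

```text
time_s: 16.68
tcp_pos: [528.0, -116.2, 105.4]
ee_rot: [0.585, 0.811, 0.001, -0.002]
contact_force: [-3.7, 8.0, 4.7]
opening: -0.005
```

>>> {"op": "jog_arm", "data": {"series": [[[0.7,-2,0,0,0,0,1],[0.7,-2,0,0,0,0,1],[0.7,-2,0,0,0,0,1]]]}}

```text
time_s: 16.93
tcp_pos: [528.0, -116.3, 105.3]
ee_rot: [0.584, 0.812, 0.001, -0.003]
contact_force: [-6.7, 11.9, 7.5]
opening: 0.001
```

Run:
```python
from ov import *
p=[553.3,-194.8,.319,np.pi/2,np.pi/2]
s=ctrl.read_state();print(s["tcp_pos"],s["contact_force"],s["opening"])
ov("wrist",p,"pics/w12.png"); ov("side",p,"pics/s12.png",(240,440,80,260),4)
```

```text
[ 527.98220572 -116.27864734  105.34729591] [-6.67155816 11.94367991  7.48401605] 0.0008359338178338137
```

View pics/w12.png

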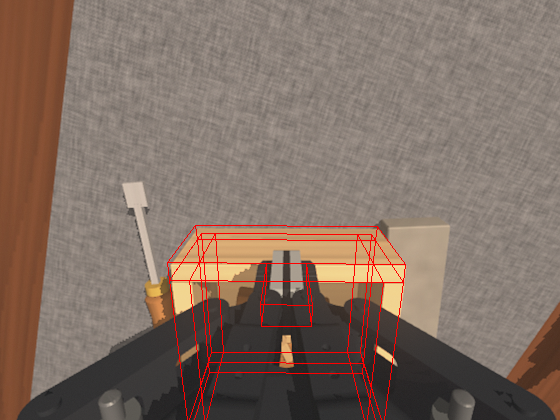

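View pics/s12.png

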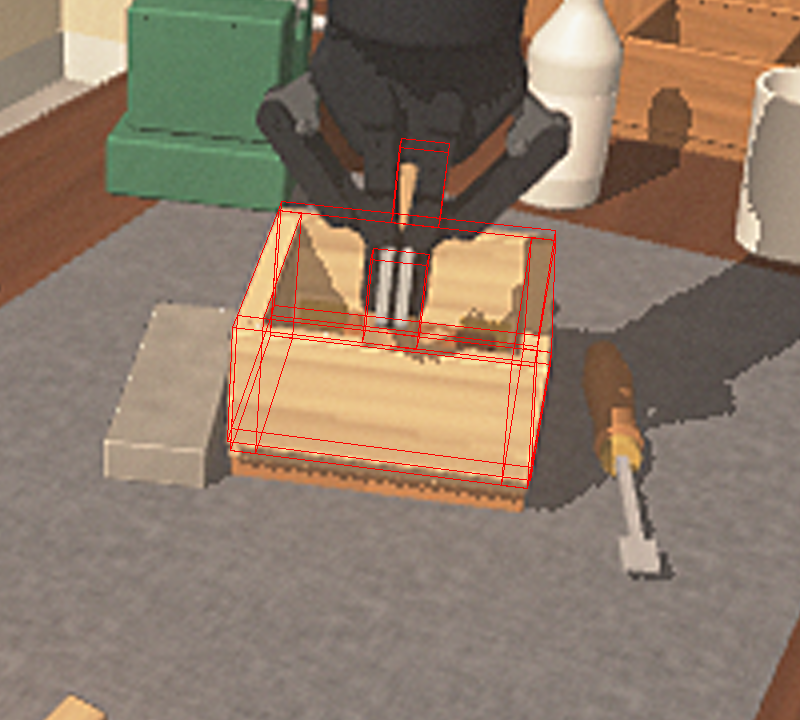

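>>> {"op": "jog_arm", "data": {"series": [[[-6,17,2,0,0,0,1],[-8,24,20,0,0,0,1],[-8,24,60,0,0,0,1],[-8,24,100,0,0,0,1],[-8,24,135,0,0,0,1],[-20,60,150,0,0,0,1],[-30,95,150,0,0,0,1],[-30,130,150,0,0,0,1],[-30,150,150,0,0,0,1],[-30,150,150,0,0,0,1],[-30,150,150,0,0,0,1]]]}}

```text
time_s: 17.95
tcp_pos: [499.6, 29.9, 255.5]
ee_rot: [0.584, 0.812, 0.0, 0.0]
contact_force: [0.9, -0.7, 0.3]
opening: -0.004
```

Run:
```python
from ov import *
p=[553.3,-194.8,.319,np.pi/2,np.pi/2]
s=ctrl.read_state();print(s["tcp_pos"],s["contact_force"],s["time_s"])
ov("top",p,"pics/t13.png",(270,470,130,300),4); ov("side",p,"pics/s13.png",(240,440,80,260),4)
cv2.imwrite("pics/top13.png",optics.camera("top")[:,:,::-1])
```

```text
[499.58111718  29.88096795 255.5188558 ] [ 0.86137005 -0.6628313   0.27403538] 17.95
```

View pics/t13.png

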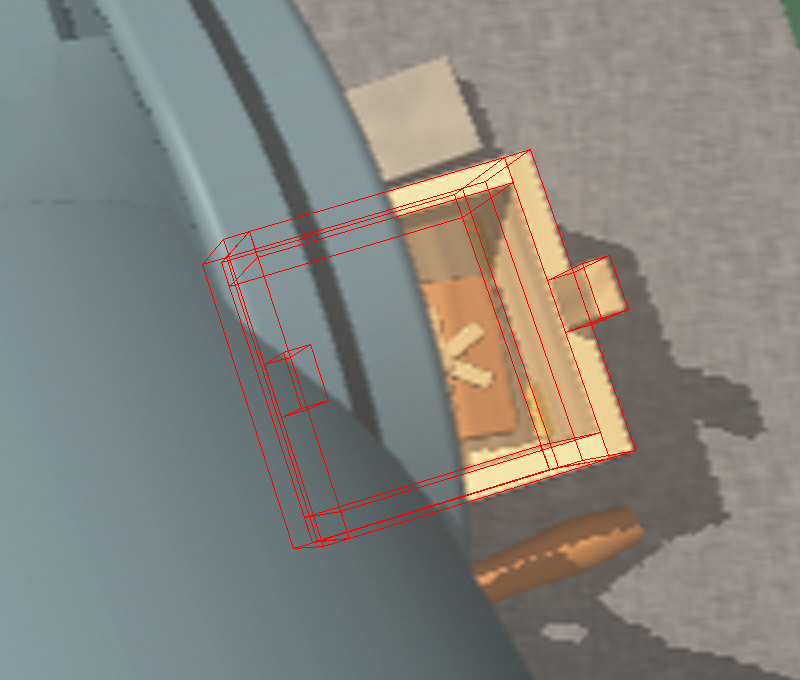

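View pics/s13.png

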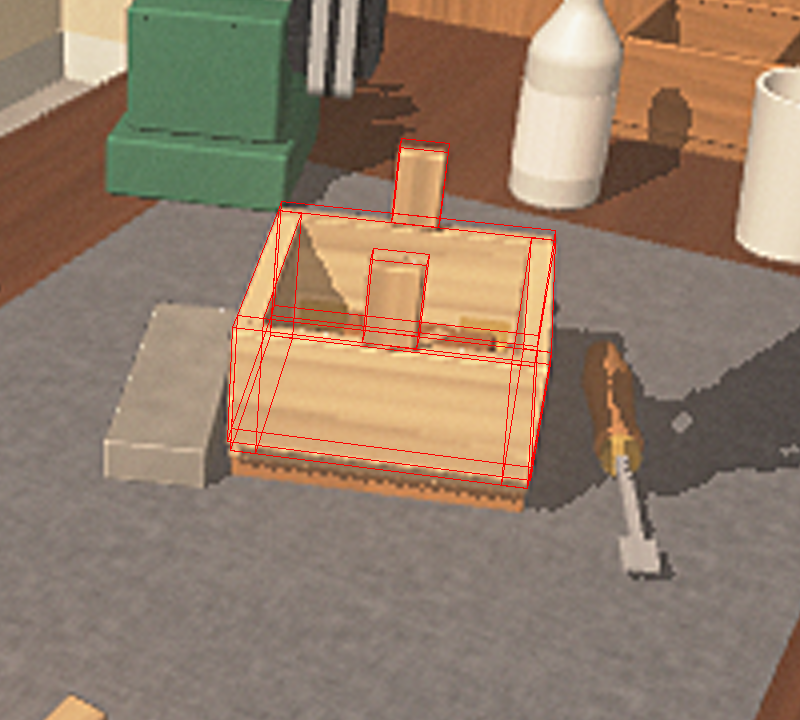

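View pics/top13.png

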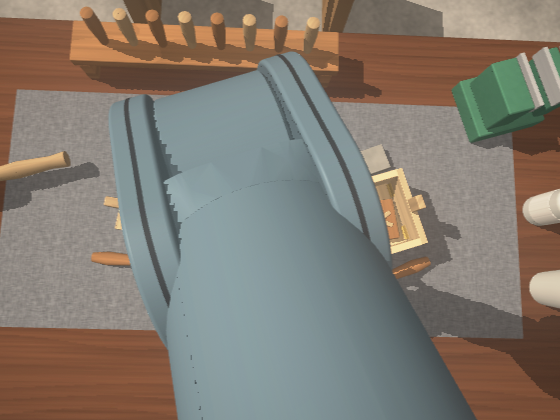

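```bash
python3 -c "
from plant import ctrl
print(ctrl.close_job())"
```

```text
the job is handed in; nothing more can be done
None
```

Both hinged ends of the larger tray (the right-hand one) now stand upright, and I handed the job in at about 18 s. I did not touch the smaller tray.

- **Method:** I raised each end by its tab, then pushed it from outside with shut fingers until it stopped moving, at about 16 N for the right end and 15 N for the left. That is well above the 1 to 3 N it takes to swing a panel.
- **Last pictures:** The panels match the upright model closely in the side view. In the top view the right end also matches, but the arm hid the left one, so the left is confirmed only by the side view and the push test. The block, stone and chisel looked undisturbed where visible, and the arm was clear of everything.
- **Disagreement:** The fingertips turned out to stand roughly level with the TCP, not 25 mm ahead of it as stated. Because of this, my first grip on the right tab was shallow and slipped off near the end of the swing. The outside push finished that end, and I gripped lower on the left.

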